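# Clear the broken chips off the repair plate into the scrap case

### The job

Open the lid of the scrap case all the way, so that it rests on its stop. Then take the scraper block from its mat and wipe the three broken housing chips off the work plate into the open case, touching the chips with the scraper only, never with the gripper. Stand the scraper upright on its mat again and let go of it; leave the lid open and the other things where they are.

Things in the scene. Friction and masses are not known exactly. Their poses are not given: they have to be found in the camera images.
- plate: fixed dark work plate on a block, 130 (x) by 200 mm (y); origin under its centre on the table. Wiping surface 92 mm above the table; lips 6 mm wide stand 10 mm above it along both long sides (118 mm clear between them); both short ends (y = +-100 mm) are open and flush. The case stands at one short end and the mat lies at the other; which is which changes.
- case: fixed grey scrap case, open box 140 mm (x) by 160 mm (y) by 80 mm high, walls 4 mm, with a hinged lid; origin under its centre on the table, its axes parallel to the plate's. Its y wall stands 4 mm from the plate's short end, its rim 12 mm below the wiping surface.
- lid (a joint): angle of the case's lid: 0 closed, grows as the front rises, 1.75 rad is its stop (just past upright; it stays there by its weight, and falls shut when let go before upright). Lid 140 x 158 x 6 mm.
- lid_handle (a point): middle of the lid's loop handle: a round steel bar 12 mm thick, 100 mm long along the case's y, 42 mm out from the lid's front edge in the plane of the lid (36 mm free gap between bar and edge); closed, it is in front of the case (towards its -x), 83 mm above the table, 182 mm from the hinge.
- lid_hinge (a point): middle of the lid's hinge axis, along the case's y, at the case's far (+x) rim, 83 mm above the table.
- mat: fixed black rubber mat, 210 (x) by 150 (y) by 4 mm, lying at the plate's other short end; origin under its centre, axes parallel to the plate's.
- scraper: loose wooden scraper block with a rubber wiping edge, standing upright on the mat, 220 g; origin under its centre. Wiping edge 100 mm long along its x, the rubber foot 30 mm thick (y), 18 mm high; body 26 mm thick (y) up to 48 mm; above it the grip, 80 mm (x) by 22 mm (y), up to 101 mm.
- scraper_grip (a point): middle of the scraper's grip, 78 mm above its underside; pinch it across its y (22 mm).
- chip_a: loose white plastic chip, 56 x 28 mm, a strip 8 mm thick with one edge raised to 13 mm, on the plate; origin under its centre.
- chip_b: loose white plastic chip, 56 x 30 mm, 8 mm thick with a round boss 13 mm high, on the plate; origin under its middle.
- chip_c: loose white plastic chip, 50 x 30 mm, an angular bit 10 mm thick, on the plate; origin under its middle.
- phone: bystander, to be left alone: smartphone lying flat, 74 x 150 x 9 mm, at the right of the bench; origin under its centre
- tape: bystander, to be left alone: black desk tape dispenser, 60 x 150 x 72 mm, beyond the plate; origin under its centre
- screwdriver: bystander, to be left alone: screwdriver, 130 mm long, lying on the far end of the mat; origin under its middle, its x axis along it
- carton: bystander, to be left alone: small cardboard box, 100 x 130 x 45 mm; origin under its centre
- mug: bystander, to be left alone: white mug, 80 mm across, 90 mm high; origin under its centre
- jar: bystander, to be left alone: closed jar, 64 mm across, 80 mm high; origin under its centre
There are look-alikes about, which are no part of the job. Of the things that look like the scraper, take the one that is farthest from the robot's base at the start.

How it is judged:
On the way, in this order (a step that is already met when the one before it is completed fails the run):
1. the lid of the scrap case is open and rests on its stop (value of joint lid above 1.68 rad and velocity of joint lid below 0.2 rad/s), for 0.2 s.
2. the scraper is down on the work plate, between its lips (x of scraper in the frame of plate between -0.04 and 0.04 m and y of scraper in the frame of plate between -0.115 and 0.115 m and z of scraper in the frame of plate between 0.079 and 0.103 m), for 0.2 s.
3. all three chips are in the scrap case (x of chip_a in the frame of case between -0.07 and 0.07 m and y of chip_a in the frame of case between -0.08 and 0.08 m and z of chip_a in the frame of case between -0.005 and 0.08 m and x of chip_b in the frame of case between -0.07 and 0.07 m and y of chip_b in the frame of case between -0.08 and 0.08 m and z of chip_b in the frame of case between -0.005 and 0.08 m and x of chip_c in the frame of case between -0.07 and 0.07 m and y of chip_c in the frame of case between -0.08 and 0.08 m and z of chip_c in the frame of case between -0.005 and 0.08 m), for 0.3 s.
4. the scraper stands on its mat again (x of scraper in the frame of mat between -0.105 and 0.105 m and y of scraper in the frame of mat between -0.075 and 0.075 m and z of scraper in the frame of mat between -0.003 and 0.012 m and angle between scraper's own z axis and vertical below 0.15 rad and linear speed of scraper below 0.02 m/s), for 0.2 s.
At the end, for the whole second after the job is handed in: All three chips lie still inside the scrap case, below its rim; the lid is open on its stop (above 1.68 rad); the scraper stands upright (within 0.15 rad) and still on the mat, its underside centre within the mat's outline, released (all of step 3 and all of step 4 and value of joint lid above 1.68 rad and linear speed of each of chip_a, chip_b, chip_c below 0.03 m/s); the robot touches nothing.
It fails at once if the gripper or arm touches a chip (contact force between any of the fingers, the arm and chip_a above 0.5 N or contact force between any of the fingers, the arm and chip_b above 0.5 N or contact force between any of the fingers, the arm and chip_c above 0.5 N).
It fails at once if a bystander is moved by more than 40 mm (distance of any of phone, tape, screwdriver, carton, mug, jar from where it was at the start of the episode above 0.04 m).
It also fails if it takes over 72 s, if anything falls off the work surface, if the arm or the gripper's body presses on something with over 40 N, if the wrist force passes 120 N, or if a joint passes its speed limit or range.

### The arm

A 6-joint arm with a two-finger parallel gripper is mounted at the origin on the work surface. World frame = base frame: x ahead of the robot, y to its left, z up, the work surface at z = 0. Lengths are in m, angles in rad, forces in N, time in s.
With the tool pointing down it reaches from about 0.275 to 0.825 m from the base axis. Payload 4.9 kg.
Tool frame: the origin (TCP) lies midway between the tips of the shut fingers; the grasp point (between the pads) lies 19 mm behind it (grip_point_offset is the distance from the TCP to the grasp point, in m); z points along the fingers, y is the line along which they close (so a half turn about z gives the same grasp; the last joint's range is limited). The gripper opens to 85 mm and grips with 20 to 120 N. Pads are 22 mm wide; open, the fingers measure 114 mm over their backs; the gripper's body (76 mm by 85 mm) begins 54 mm behind the grasp point. The pads swing forward as they close: fully open they stand 13 mm farther back than shut.
Start: joints at [-1.461, 0.326, -0.193, 1.052, 0, 1.437], TCP at [0.133, -0.534, 0.231] pointing down, gripper open.
Joint ranges: [-2.65, 2.65], [-0.97, 1.79], [-1.3, 1.35], [-1.93, 2.1], [-1.47, 1.37], [-3.14, 3.14]. Speed limits (rad/s): [2.57, 2.57, 3.14, 3.14, 3.14, 3.14].

### API

Orientations are given as a rotation vector (axis times angle).
In Python, from cell import * gives the robot as it stands. Calls block until the motion is done:
- movep(position, orientation): joint-space move of the TCP to a pose.
- move_l(position, velocity=0.15, rot=None, until_force=None): straight line of the TCP; rot=None keeps the orientation; velocity is the mean speed in m/s. With until_force (N) it stops when the force on the tool has changed by that much, and returns True; else False.
- set_joints(angles): joint-space move.
- let_go() and grab(newtons=None): open the fingers fully, or close them until they stop; newtons is the grip in N (None keeps the last).
- sleep(seconds).
- ik(position, orientation): joint angles nearest the present ones, or None.
- get_state(): the state.
- grab_frame(name): name is "scene" or "top" or "wrist"; returns a dict with "img" (384x512x3 uint8, red, green, blue), "fx", "fy", "cx", "cy" (pixels), "k1" (the pictures are not rectified: a ray, as slopes to the right and down, at radius r is drawn at 1 + k1 r^2 times it, then the intrinsics apply), "cam_to_world" (4x4, takes a point from camera to world coordinates); the wrist camera has in their place "T_tool_cam" (4x4, takes a point from camera to tool coordinates, whose origin is the TCP and whose axes are the flange's). Camera axes: x right, y down, z forward; pixel columns grow to the right and rows downward; lengths in m; the calibration is good to about 2 mm. A picture is of the moment at which its call begins: read the wrist's pose just before it. There is no depth.
A pose or a line that the arm cannot do raises MotionError and nothing moves.
- sign_off(): hands the job in; it is judged then, once.
Trained networks look in the newest picture that a camera, given by its name, has taken for a name from the list of things; names that differ only in an ending like _2 or _b are one class to them, and where a whole thing is asked for, a point or a joint stands for the part that bears it (a point fixed in the world has none). Each returns a list of dicts, best first, with "score" (0 to 1); they miss things now and then, are a little off and sometimes report something else, mostly with a low value. They report only what shows in the picture. A call takes as long as a camera call. They do not tell look-alikes from the thing itself.
- spot_in(camera, name): "centre" ([column, row] in pixels, amid what is visible of it).
- silhouettes(camera, name): "mask" (384x512 bool, what is visible of it) and "centre" ([column, row] in pixels, amid what is visible of it).
- tip_of(camera, name): "centre" ([column, row] in pixels: a listed point, or the origin of a listed thing).
The state is a dict: "clock": time; "q": joint angles; "joint_velocities": joint speeds; "tau": joint torques, N m; "position": TCP position; "eef_rot": TCP orientation; "contact_force": force on the tool from outside, world axes, zero at the start; "wrist_torque": the same for the moment, N m; "finger_gap": opening from 0.0 (shut) to 1.0 (fully open); "grasp_force": force on a finger pad.
Only numpy, scipy, OpenCV 4.12 (cv2) and the standard library are available. Lean on these libraries where they do the work, as an engineer would, in place of code of your own. Each camera call takes 0.05 s, during which the arm holds its last target. There are 200 camera calls.

## Working session

There is one attempt and no reset: what is moved stays moved. The work goes in short steps, each a Python script; the robot and the scene stay as the last script left them, time stands still between calls to the robot, and variables do not carry over. Pictures are saved under pics/ and viewed, at most 10 in all, crops included, and the job is handed in when it is done.

```bash
mkdir -p pics; ls; cat > h.py <<'E'
from cell import *
import numpy as np, cv2
from scipy.spatial.transform import Rotation as R
def pose(f):
    if "cam_to_world" in f: return np.array(f["cam_to_world"])
    s=get_state(); T=np.eye(4); T[:3,:3]=R.from_rotvec(s["eef_rot"]).as_matrix(); T[:3,3]=s["position"]
    return T@np.array(f["T_tool_cam"])
def px2w(f,px,z,T=None):
    T=pose(f) if T is None else T
    d=np.array([(px[0]-f["cx"])/f["fx"],(px[1]-f["cy"])/f["fy"]]); u=d.copy()
    for _ in range(20): u=d/(1+f["k1"]*(u@u))
    r=T[:3,:3]@np.array([u[0],u[1],1]); o=T[:3,3]
    return o+r*(z-o[2])/r[2]
def save(f,n): cv2.imwrite("pics/"+n,f["img"][:,:,::-1])
E
python3 - <<'E'
from h import *
fs={c:grab_frame(c) for c in("scene","top")}
save({"img":np.hstack([cv2.resize(fs["scene"]["img"],(400,300)),cv2.resize(fs["top"]["img"],(400,300))])},"a0.png")
save(fs["top"],"top.png");save(fs["scene"],"scene.png")
Z=dict(plate=0,case=0,lid_handle=.083,lid_hinge=.083,mat=0,scraper=.004,scraper_grip=.082,chip_a=.092,chip_b=.092,chip_c=.092,phone=0,tape=0,screwdriver=.004,carton=0,mug=0,jar=0)
for n,z in Z.items():
  for c in("top","scene"):
    for d in tip_of(c,n): 
      if d["score"]>.2: print(n,c,round(d["score"],2),np.round(d["centre"]),np.round(px2w(fs[c],d["centre"],z),3))
print(get_state()["clock"])
E
```

```text
pics
plate top 0.92 [284. 186.] [ 0.559 -0.085  0.   ]
plate top 0.24 [230. 217.] [0.441 0.109 0.   ]
plate top 0.21 [268. 177.] [ 0.589 -0.026  0.   ]
plate scene 0.95 [238. 242.] [ 0.559 -0.077  0.   ]
plate scene 0.63 [298. 278.] [ 0.772 -0.046  0.   ]
case top 0.57 [236. 188.] [0.546 0.091 0.   ]
case scene 0.62 [284. 218.] [0.553 0.104 0.   ]
lid_handle top 0.91 [232. 220.] [0.429 0.096 0.083]
lid_handle scene 0.96 [257. 180.] [0.433 0.096 0.083]
lid_handle scene 0.56 [366. 185.] [0.669 0.34  0.083]
lid_hinge top 0.62 [233. 162.] [0.629 0.097 0.083]
lid_hinge scene 0.91 [298. 203.] [0.608 0.102 0.083]
lid_hinge scene 0.33 [216. 228.] [ 0.561 -0.147  0.083]
mat top 0.91 [336. 184.] [ 0.569 -0.275  0.   ]
mat scene 0.96 [180. 272.] [ 0.565 -0.268  0.   ]
mat scene 0.31 [238. 243.] [ 0.562 -0.08   0.   ]
mat scene 0.28 [258. 212.] [0.478 0.061 0.   ]
scraper top 0.93 [330. 193.] [ 0.533 -0.254  0.004]
scraper top 0.8 [345. 268.] [ 0.266 -0.309  0.004]
scraper top 0.6 [313. 234.] [ 0.384 -0.191  0.004]
scraper scene 0.97 [171. 228.] [ 0.39  -0.194  0.004]
scraper scene 0.87 [116. 22
[... 1641 characters left out ...]
0.92 [ 82. 268.] [ 0.394 -0.464 -0.   ]
tape top 0.55 [276. 128.] [ 0.776 -0.052  0.   ]
tape scene 0.81 [297. 278.] [ 0.77  -0.048 -0.   ]
screwdriver top 0.44 [330. 160.] [ 0.658 -0.255  0.004]
screwdriver scene 0.61 [202. 284.] [ 0.641 -0.249  0.004]
screwdriver scene 0.35 [180. 271.] [ 0.566 -0.268  0.004]
carton top 0.71 [133. 221.] [0.419 0.461 0.   ]
carton scene 0.65 [327. 165.] [0.401 0.461 0.   ]
mug top 0.82 [388. 175.] [ 0.606 -0.47   0.   ]
mug scene 0.73 [114. 321.] [ 0.612 -0.469 -0.   ]
mug scene 0.53 [177. 263.] [ 0.529 -0.257  0.   ]
jar top 0.74 [128. 177.] [0.581 0.488 0.   ]
jar scene 0.88 [368. 184.] [0.588 0.47  0.   ]
jar scene 0.64 [300. 205.] [0.533 0.193 0.   ]
1.7
```

View pics/top.png

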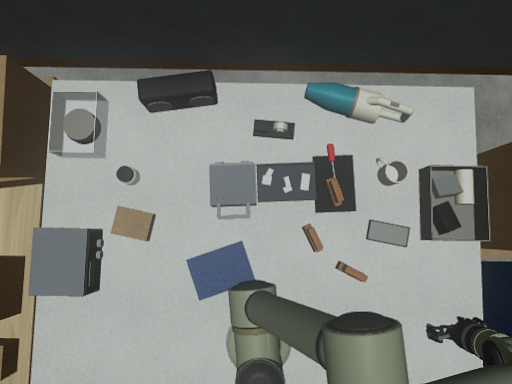

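View pics/scene.png

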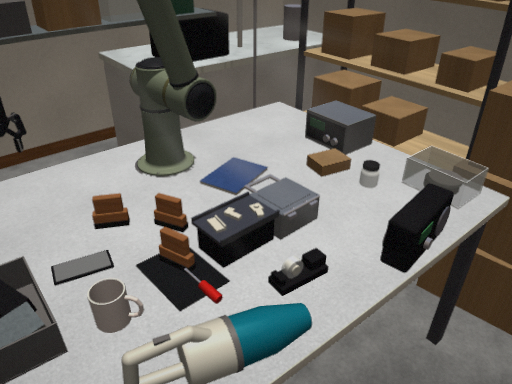

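The scene view shows the mat scraper (near 177,250), which is the farthest of the three look-alikes at (0.535, -0.253). The case is at +y with the lid closed, and the chips lie on the plate. Next is one wrist look from above for yaws.

```bash
python3 - <<'E'
from h import *
s=get_state();print(s["eef_rot"],s["position"])
D=R.from_rotvec(s["eef_rot"]).as_matrix();print(D.round(2))
rot=R.from_matrix(np.array([[0,1,0],[1,0,0],[0,0,-1.]])) # tool x=+Y world, y=+X
for rr in(rot, rot*R.from_euler('z',np.pi)):
    q=ik([.47,-.11,.42],rr.as_rotvec());print(q)
    if q is not None: break
movep([.47,-.11,.42],rr.as_rotvec())
f=grab_frame("wrist");T=pose(f);print(np.array(f["T_tool_cam"]).round(3))
save(f,"w1.png");print(get_state()["clock"],T[:3,3])
def rect(n,z):
  for d in silhouettes("wrist",n)[:3]:
    if d["score"]<.3: continue
    c=max(cv2.findContours(d["mask"].astype(np.uint8),0,1)[0],key=len)[:,0,:]
    w=np.array([px2w(f,p,z,T)[:2] for p in c],np.float32)
    r=cv2.minAreaRect(w);print(n,round(d["score"],2),np.round(r[0],4),np.round(r[1],3),round(r[2],1), c.min(0),c.max(0))
for n,z in dict(plate=.1,mat=.004,case=.083,scraper=.1,screwdriver=.015,chip_a=.1).items(): rect(n,z)
for n,z in dict(plate=0,mat=0,scraper_grip=.082,scraper=.004,lid_handle=.083,lid_hinge=.083,screwdriver=.004,chip_a=.092).items():
  for d in tip_of("wrist",n)[:4]: print(n,round(d["score"],2),np.round(d["centre"]),px2w(f,d["centre"],z,T).round(3))
E
```

```text
[-3.11826737e+00 -3.81986249e-01 -1.30233607e-05] [ 0.13277632 -0.53375288  0.23128576]
[[ 0.97  0.24  0.  ]
 [ 0.24 -0.97  0.  ]
 [ 0.   -0.   -1.  ]]
[-0.38297693  0.14431464  0.04541859  1.47190027  0.          1.18781939]
[[ 0.001 -0.962 -0.274  0.07 ]
 [ 1.     0.001  0.    -0.001]
 [-0.    -0.274  0.962 -0.142]
 [ 0.     0.     0.     1.   ]]
3.8083 [ 0.46909533 -0.04085165  0.56176437]
plate 0.66 [ 0.559  -0.0834] [0.131 0.2  ] 3.1 [267  60] [356 197]
plate 0.61 [ 0.5277 -0.2378] [0.089 0.063] 19.6 [259 203] [314 249]
mat 0.75 [ 0.5686 -0.2659] [0.209 0.149] 3.1 [248 183] [355 256]
case 0.59 [0.5321 0.0548] [0.2  0.09] 0.0 [226   0] [364  68]
scraper 0.89 [ 0.5273 -0.2382] [0.09  0.063] 19.6 [259 203] [314 249]
scraper 0.69 [ 0.3013 -0.2438] [0.039 0.025] 7.2 [142 223] [163 238]
scraper 0.66 [ 0.3787 -0.1698] [0.107 0.039] 27.9 [169 164] [226 210]
screwdriver 0.88 [ 0.6529 -0.258 ] [0.128 0.028] 9.5 [314 208] [379 225]
chip_a 0.91 [ 0.5601 -0.1458] [0.03  0.058] 82.7 [291 162] [329 183]
chip_a 0.87 [ 0.5494 -0.0829] [0.052 0.03 ] 17.8 [287 125] [323 145]
chip_a 0.6 [ 0.5764 -0
[... 215 characters left out ...]
.267  0.   ]
scraper_grip 0.73 [192. 192.] [ 0.368 -0.183  0.082]
scraper_grip 0.56 [289. 234.] [ 0.534 -0.26   0.082]
scraper 0.79 [202. 180.] [ 0.372 -0.182  0.004]
scraper 0.77 [286. 218.] [ 0.536 -0.26   0.004]
scraper 0.73 [148. 244.] [ 0.255 -0.318  0.004]
scraper 0.56 [343. 215.] [ 0.649 -0.254  0.004]
lid_handle 0.75 [226.   4.] [0.432 0.095 0.083]
lid_handle 0.57 [326.  86.] [ 0.582 -0.016  0.083]
lid_handle 0.34 [314. 303.] [ 0.585 -0.399  0.083]
screwdriver 0.58 [342. 218.] [ 0.648 -0.26   0.004]
chip_a 0.79 [307. 131.] [ 0.554 -0.082  0.092]
chip_a 0.75 [285. 219.] [ 0.524 -0.228  0.092]
chip_a 0.74 [325.  88.] [ 0.578 -0.019  0.092]
chip_a 0.67 [311. 174.] [ 0.563 -0.15   0.092]
```

View pics/w1.png

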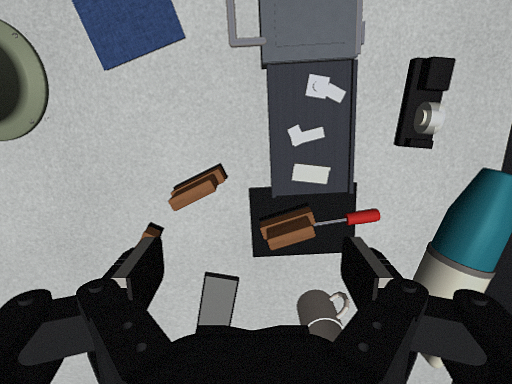

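Plate and mat both have yaw 3.1°, and their sizes fit the given ones. The picture shows three chips on the plate (311,174; 307,131; 325,88) and the scraper at about (289,230) with yaw near 20°. Next I plan and check the lid arc.

```bash
cat >> h.py <<'E'
YAW=.054; C=R.from_euler('z',YAW).as_matrix()
PL=np.array([.559,-.083,0]); MAT=np.array([.569,-.266,0])
HNG=np.array([.6165,.1043,.083])
def lidpose(phi,p,back=0.):
    z=np.array([np.cos(p),0,-np.sin(p)]); x=np.array([0,1.,0])
    M=C@np.c_[x,np.cross(z,x),z]
    bar=HNG+.182*C@np.array([-np.cos(phi),0,np.sin(phi)])
    return bar+M[:,2]*(.019-back), R.from_matrix(M).as_rotvec()
E
python3 - <<'E'
from h import *
for p0 in(30,40,50,60,70):
  o=[]
  for p1 in(80,90,100):
    ok=[ik(*lidpose(f*1.74,np.deg2rad(p0+(p1-p0)*f))) is not None for f in np.linspace(0,1,12)]
    o.append("".join("01"[k] for k in ok))
  print(p0,ik(*lidpose(0,np.deg2rad(p0),.1)) is not None,o, np.round(ik(*lidpose(0,np.deg2rad(p0))) if o[0][0]=='1' else 0,2))
E
```

```text
30 False ['000011111111', '000111111111', '000111111111'] 0
40 False ['000111111111', '001111111111', '001111111111'] 0
50 False ['011111111111', '011111111111', '011111111111'] 0
60 True ['111111111111', '111111111111', '111111111111'] [ 0.04  0.18 -1.2  -0.33  0.    1.56]
70 True ['111111111111', '111111111111', '111111111111'] [ 0.05  0.18 -1.02  0.02  0.    1.56]
```

```bash
python3 - <<'E'
from h import *
d=np.deg2rad
P=lambda f: lidpose(f*1.74,d(60+30*f))
p,r=lidpose(0,d(60),.1); movep(p,r)
p,r=P(0); print("hit",move_l(p,.08,until_force=15))
grab(30); s=get_state();print(s["clock"],s["finger_gap"],s["grasp_force"],np.round(s["contact_force"],1))
if .05<s["finger_gap"]<.3:
  for f in np.linspace(0,1,12)[1:]:
    p,r=P(f); move_l(p,.12,rot=r)
    s=get_state();print(round(f,2),round(s["clock"],1),round(s["finger_gap"],3),np.round(s["contact_force"],1))
f=grab_frame("scene");save(f,"s2.png")
E
```

```text
hit False
7.8917 0.12699239888315939 29.19214814901352 [1.  0.5 5.3]
0.09 8.3 0.125 [ 8.5  0.7 -2.7]
0.18 8.7 0.127 [ 9.2  0.8 -4.2]
0.27 9.0 0.126 [ 7.7  0.4 -5.1]
0.36 9.4 0.126 [-0.5  0.8 -2. ]
0.45 9.8 0.128 [-7.4 -0.3  5. ]
0.55 10.2 0.128 [-10.5  -0.8  12.5]
0.64 10.6 0.126 [-9.9 -0.8 15.3]
0.73 11.0 0.124 [-6.7 -0.7 13.5]
0.82 11.3 0.127 [-4.  -0.7 13.1]
0.91 11.7 0.124 [-0.6  0.2 10.4]
1.0 12.1 0.127 [0.8 0.4 9.4]
```

View pics/s2.png

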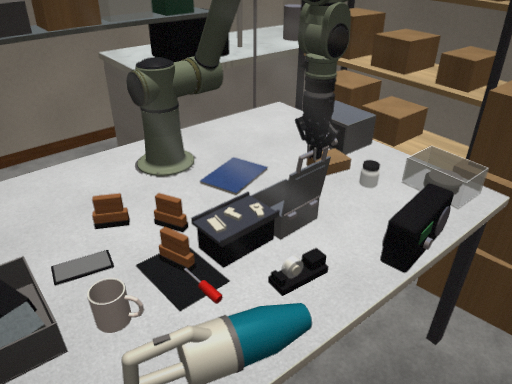

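The lid stands upright in the gripper (311,190). I release it, retreat and look closely at the scraper.

```bash
cat >> h.py <<'E'
def down(psi):
    c,s=np.cos(psi),np.sin(psi); return R.from_matrix(np.array([[c,s,0],[s,-c,0],[0,0,-1.]])).as_rotvec()
E
python3 - <<'E'
from h import *
let_go(); s=get_state(); p=np.array(s["position"]); move_l(p+[0,0,.10],.2)
for ps in (.35,.054):
  for q in ((.536,-.258,.3),(.559,-.19,.2),(.553,.04,.16)): print(ps,np.round(ik(q,down(ps)),2))
movep([.53,-.258,.28],down(.35))
f=grab_frame("wrist");T=pose(f);save(f,"w3.png")
for n,z in dict(scraper_grip=.082,scraper=.004,mat=0).items():
  for d in tip_of("wrist",n)[:3]: print(n,round(d["score"],2),np.round(d["centre"]),px2w(f,d["centre"],z,T).round(3))
for d in silhouettes("wrist","scraper")[:2]:
    c=max(cv2.findContours(d["mask"].astype(np.uint8),0,1)[0],key=len)[:,0,:]
    print(round(d["score"],2),c.min(0),c.max(0))
    for z in(.105,.004): print(cv2.minAreaRect(np.array([px2w(f,p,z,T)[:2] for p in c],np.float32)))
g=grab_frame("scene");print([ (round(d["score"],2),np.round(d["centre"]),px2w(g,d["centre"],.262).round(3)) for d in tip_of("scene","lid_handle")[:2]])
print(get_state()["clock"])
E
```

```text
0.35 [-0.57  0.38  0.06  1.25  0.    2.22]
0.35 [-0.45  0.42 -0.13  1.02  0.    2.34]
0.35 [-0.06  0.39 -0.29  0.89  0.    2.73]
0.054 [-0.57  0.38  0.06  1.25 -0.    2.51]
0.054 [-0.45  0.42 -0.13  1.02 -0.    2.63]
0.054 [-0.06  0.39 -0.29  0.89 -0.    3.03]
scraper_grip 0.88 [153. 262.] [ 0.371 -0.182  0.082]
scraper_grip 0.86 [255. 163.] [ 0.535 -0.259  0.082]
scraper 0.86 [174. 235.] [ 0.374 -0.188  0.004]
scraper 0.76 [231. 319.] [ 0.26  -0.319  0.004]
scraper 0.66 [253. 154.] [ 0.531 -0.257  0.004]
mat 0.87 [266. 131.] [ 0.567 -0.264  0.   ]
0.87 [203 298] [251 329]
((0.3336869180202484, -0.2904175817966461), (0.06367427855730057, 0.03967023640871048), 63.79719161987305)
((0.2505919933319092, -0.3088219165802002), (0.08393581211566925, 0.05229354277253151), 63.79707717895508)
0.76 [241 116] [265 200]
((0.540916919708252, -0.25347429513931274), (0.09112346172332764, 0.02499193325638771), 19.64752769470215)
((0.5237639546394348, -0.260123074054718), (0.12011951208114624, 0.032944515347480774), 19.647537231445312)
[(0.59, array([315., 150.]), array([0.647, 0.114, 0.262]))]
15.3083
```

View pics/w3.png

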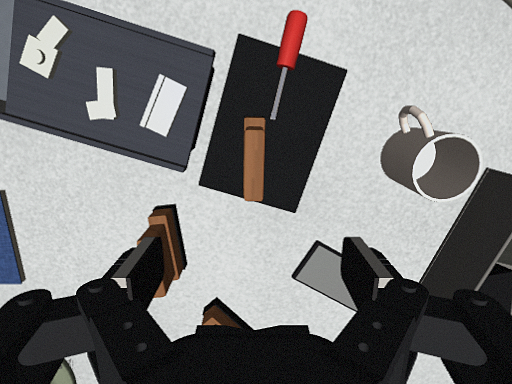

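The scraper is upright at (254,160) with yaw about 19.6°, and the grip is at (0.535, -0.259). Now I grasp it, lift, and lower it on the plate's near end.

```bash
python3 - <<'E'
from h import *
r=down(.343); g=np.array([.535,-.259,.063])
movep(g+[0,0,.1],r); print("hit",move_l(g,.1,until_force=12))
grab(70); s=get_state();print(s["clock"],s["finger_gap"],s["grasp_force"],s["position"])
move_l(g+[0,0,.12],.2)
a=PL+C@np.array([0,-.108,.151]); r2=down(YAW)
move_l(a+[0,0,.025],.15,rot=r2)
hit=move_l(a-[0,0,.006],.04,until_force=6)
s=get_state();print("plate",hit,np.array(s["position"])-a,np.round(s["contact_force"],1),s["clock"],s["finger_gap"])
f=grab_frame("wrist");save(f,"w4.png")
E
```

```text
hit False
17.6 0.24837572966703106 68.62793684005737 [ 0.53519027 -0.25900569  0.06322885]
plate True [-2.49502808e-04 -1.92327047e-04  5.72094785e-05] [-0.3 -0.3  4.8] 19.6167 0.24931458022887523
```

View pics/w4.png

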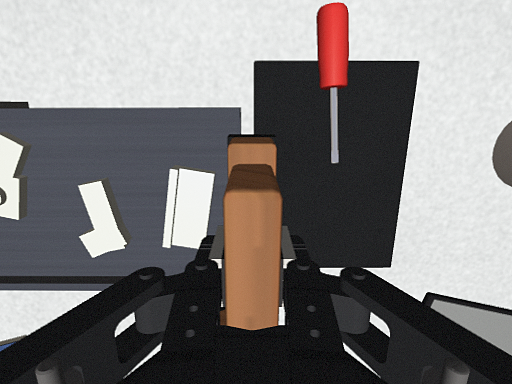

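The scraper sits on the plate's end, clear of the nearest chip (chip edge at column 213, scraper at 228). Now I wipe.

```bash
python3 - <<'E'
from h import *
sleep(.2)
for y,v in((.06,.08),(.125,.05)):
  hit=move_l(PL+C@np.array([0,y,.1515]),v,until_force=30)
  s=get_state();print(y,hit,(C.T@(np.array(s["position"])-PL)).round(4),np.round(s["contact_force"],1),s["clock"])
sleep(.3)
f=grab_frame("wrist");T=pose(f);save(f,"w5.png")
for d in silhouettes("wrist","chip_a"): print(round(d["score"],2),np.round(d["centre"]),(C.T@(px2w(f,d["centre"],.03,T)-PL)).round(3))
E
```

```text
0.06 False [-0.0002  0.0601  0.1512] [ 0.7 -1.1  2.1] 22.1167
0.125 False [-0.      0.1247  0.1515] [-0.2 -0.3 -2.6] 23.5667
0.87 [218. 130.] [0.046 0.155 0.03 ]
0.59 [220. 168.] [0.012 0.154 0.03 ]
```

View pics/w5.png

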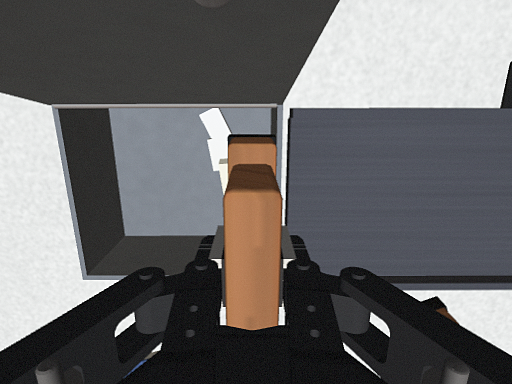

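The plate is swept clear and the chips are in the case at about (215,145), partly hidden by the scraper. I lift, back off and check.

```bash
python3 - <<'E'
from h import *
move_l(PL+C@np.array([0,.125,.20]),.15)
move_l(PL+C@np.array([-.02,.0,.24]),.2)
f=grab_frame("wrist");T=pose(f);save(f,"w6.png")
for d in silhouettes("wrist","chip_a"): print(round(d["score"],2),np.round(d["centre"]),d["mask"].sum(),(C.T@(px2w(f,d["centre"],.01,T)-PL)).round(3))
print(get_state()["finger_gap"])
E
```

```text
0.97 [134. 148.] 744 [-0.007  0.149  0.01 ]
0.76 [128. 111.] 938 [0.039 0.151 0.01 ]
0.7 [411.  50.] 2016 [ 0.106 -0.179  0.01 ]
0.24903822070979134
```

View pics/w6.png

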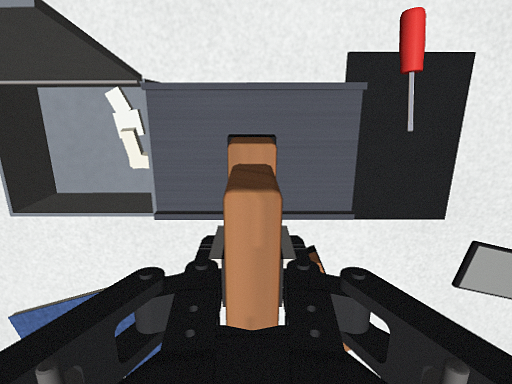

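Two chips show at (134,148) and (128,111). The third is probably hidden under the near wall, so I check with the fixed cameras from over the mat.

```bash
python3 - <<'E'
from h import *
m=MAT+C@np.array([-.03,-.005,0]); 
move_l(m+[0,0,.18],.2)
ims=[]
for c in("top","scene"):
    f=grab_frame(c)
    for d in silhouettes(c,"chip_a"): print(c,round(d["score"],2),np.round(d["centre"]),d["mask"].sum(),(C.T@(px2w(f,d["centre"],.02)-PL)).round(3))
    im=f["img"][150:230,190:350]  if c=="top" else f["img"][140:260,190:350]
    ims.append(cv2.resize(im,None,fx=2.5,fy=2.5,interpolation=2))
h=max(i.shape[0] for i in ims);save({"img":np.hstack([cv2.copyMakeBorder(i,0,h-i.shape[0],0,0,0) for i in ims])},"c7.png")
E
```

```text
top 0.38 [242. 177.] 89 [0.035 0.148 0.02 ]
```

View pics/c7.png

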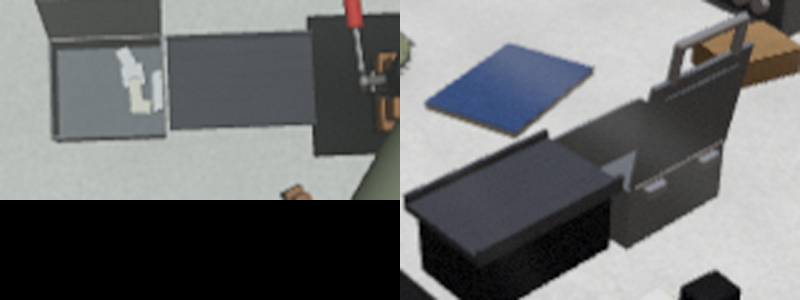

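The top crop shows all three chips inside the case (third at 157,90, by the near wall), the plate empty and the lid open. I put the scraper back in its original pose, which is clear of the screwdriver.

```bash
python3 - <<'E'
from h import *
g=np.array([.535,-.259,.0632]); r=down(.343)
move_l(g+[0,0,.10],.15,rot=r)
move_l(g+[0,0,.01],.12)
hit=move_l(g-[0,0,.004],.02,until_force=5); s=get_state();print(hit,s["position"],s["contact_force"])
let_go(); sleep(.2)
move_l(g+[0,0,.15],.15); movep([.42,-.2,.40],r); sleep(.2)
f=grab_frame("wrist");T=pose(f);save(f,"w8.png")
for d in tip_of("wrist","scraper_grip")[:3]: print(round(d["score"],2),np.round(d["centre"]),px2w(f,d["centre"],.082,T).round(3))
print(get_state()["clock"])
E
```

```text
True [ 0.53513694 -0.25901991  0.06322296] [0.20009912 1.07080977 3.39698014]
0.92 [317.  91.] [ 0.533 -0.259  0.082]
0.68 [285. 261.] [ 0.259 -0.317  0.082]
0.37 [319.  72.] [ 0.557 -0.252  0.082]
31.7833
```

View pics/w8.png

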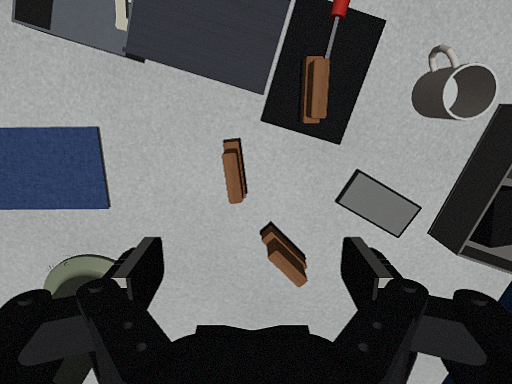

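The scraper stands upright on its mat at (316,88), released, and the plate is empty. Handing in.

```bash
python3 -c "
from cell import *
print(sign_off())"
```

```text
the job is handed in; nothing more can be done
None
```

The job is handed in after about 32 s of robot time: the lid is open, all three chips are in the scrap case, and the scraper is released upright on its mat. I checked this in the camera pictures; sign-off returned no verdict.

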